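Make up a panel kit: batch and tip the glands, stand the insulators in the crate

ROBOT

A 6-joint arm with a two-finger parallel gripper is mounted at the origin on the work surface. World frame = base frame: x ahead of the robot, y to its left, z up, the work surface at z = 0. Lengths are in mm, angles in rad, forces in N, time in s.
With the tool pointing down it reaches from about 300 to 775 mm from the base axis. Payload 14.6 kg.
Tool frame: the origin (TCP) lies on the centre line of the jaws, within the pads' length; the fingertips stand 19 mm ahead of it and the grasp point (between the pads) is the TCP (bot.tip_reach is the distance from the TCP to the fingertips, in mm); z points along the fingers, y is the line along which they close (so a half turn about z gives the same grasp; the last joint's range is limited). The gripper opens to 85 mm and grips with 20 to 120 N. Pads are 22 mm wide; open, the fingers measure 114 mm over their backs; the gripper's body (76 mm by 85 mm) begins 54 mm behind the grasp point. The pads swing forward as they close: fully open they stand 13 mm farther back than shut.
Start: joints at [-1.353, 0.3, 1.521, -0, 1.321, -0.067], TCP at [154.524, -527.837, 250.281] pointing down, gripper open.
Joint ranges: [-3.03, 3.03], [-0.79, 2.21], [0.23, 2.52], [-1.04, 4.18], [0, 3.07], [-2.55, 2.55]. Speed limits (rad/s): [2.22, 2.22, 2.57, 3.14, 3.14, 3.14].

INTERFACE

Orientations are given as a unit quaternion [w, x, y, z].
In Python, from rig import bot gives the robot as it stands. Calls block until the motion is done:
- bot.move_to(position, orientation): joint-space move of the TCP to a pose.
- bot.servo_line(position, attitude=None, speed=150, until_force=None): straight line of the TCP; attitude=None keeps the orientation; speed is the mean speed in mm/s. With until_force (N) it stops when the force on the tool has changed by that much, and returns True; else False.
- bot.move_joints(angles): joint-space move.
- bot.move_gripper(opening, grip_force=None): finger opening in mm; grip_force is the grip in N (None keeps the last); returns when the fingers have stopped.
- bot.dwell(seconds).
- bot.ik(position, orientation): joint angles nearest the present ones, or None.
- bot.read_state(): the state.
- bot.read_camera(name): name is "scene" or "top" or "wrist"; returns a dict with "image" (384x512x3 uint8, blue, green, red), "depth" (384x512 float32, mm along the optical axis (not along the pixel's ray), 0 where there is no reading), "fovy" (degrees; the focal length in pixels is half the picture's height over the tangent of half this angle, whatever the lens; pixels are square), "cx", "cy" (the principal point, pixels), "eye" and "attitude" of the camera in the world; the wrist camera has in their place "mount" (4x4, takes a point from camera to tool coordinates, whose origin is the TCP and whose axes are the flange's). Camera axes: x right, y down, z forward; pixel columns grow to the right and rows downward; lengths in mm; the calibration is good to about 2 mm. A picture is of the moment at which its call begins: read the wrist's pose just before it.
A pose or a line that the arm cannot do raises bot.MotionError and nothing moves.
- bot.finish_job(): hands the job in; it is judged then, once.
The state is a dict: "clock": time; "joint_positions": joint angles; "qvel": joint speeds; "effort": joint torques, N m; "ee_pos": TCP position; "tool_rot": TCP orientation; "ft_force": force on the tool from outside, world axes, zero at the start; "moment": the same for the moment, N m; "grip_width": finger opening in mm; "grip_force": force on a finger pad.
Only numpy, scipy, OpenCV 4.12 (cv2) and the standard library are available. Lean on these libraries where they do the work, as an engineer would, in place of code of your own. Each camera call takes 0.05 s, during which the arm holds its last target. There are 200 camera calls.

TASK

Make up this panel kit: put the brass glands left on the bench into the steel pan with the one already there, then use the lever to tip the pan right over so that the whole batch drops into the crate's open bin, and swing the pan back level. Also stand every brown insulator upright in the crate's cells, one to a cell on the cell floor, before, between or after; leave the screwdriver, tape, carton of nuts and crimping pliers where they are.

Things in the scene. Friction and masses are not known exactly. Their poses are not given: they have to be found in the camera images.
- stand: Fixed grey tipping stand. Origin on the bench surface straight below the pivot axis; x runs along the (horizontal) pivot axis, z up; the pan pours towards the stand's -y. Pivot axis 150 mm above the bench. Base plate 240 x 120 x 12 mm lies at +y (55 to 175 mm); two slanting brackets at x = +-94 mm carry the pivot.
- pan (a joint): Pan angle about the stand's x axis, 150 mm up: 0 = level, at its stop, as at the start; grows as pan top and lever swing to the stand's -y, up to a stop at 2.0 rad. A friction brake holds it where left; moving it takes 5 to 10 N at the lever grip. Contents slide out between about 0.9 and 1.7 rad.
- pan_floor (a point): Middle of the steel pan's floor (turns with the pan); at angle 0 at stand y 40 mm, 105 mm above the bench. Pan 162 mm wide along x, open on top; floor y 5 to 77 mm, back wall 75 mm high at +y, front a chute rising at 45 degrees to a lip at y -55 mm, 165 mm above the bench.
- lever_grip (a point): Middle of the lever's black grip bar: round, 14 mm thick, 82 mm long, parallel to the stand's x axis, at the pan's -x side, turning with the pan 110 mm from the pivot axis; lever arm at the bar's +x end, 40 mm from this point. In the stand's frame: x -148 mm, y 110 sin(0.873 - q), z 150 + 110 cos(0.873 - q) mm, q = pan angle.
- crate: Fixed grey kit crate, 208 (x) by 304 mm (y); walls and dividers 4 mm thick, all tops at 60 mm. Origin: centre of its underside, z up. +y part, below the pan's lip: the open bin, inner x -100 to 100, y -12 to 148 mm, floor at 4 mm. -y part: six cells 64 mm square inside, on a raised black floor at 24 mm, centres at x -68, 0, 68 and y -48, -116 mm.
- post1: Loose reddish-brown busbar post insulator standing on the bench (may be absent): round base 46 mm diameter up to 42 mm, then a neck of 30 mm diameter to the top at 82 mm; about 160 g. Origin: centre of its underside, z up its axis.
- post2: Loose reddish-brown busbar post insulator standing on the bench (may be absent): round base 46 mm diameter up to 42 mm, then a neck of 30 mm diameter to the top at 82 mm; about 160 g. Origin: centre of its underside, z up its axis.
- post3: Loose reddish-brown busbar post insulator standing on the bench (may be absent): round base 46 mm diameter up to 42 mm, then a neck of 30 mm diameter to the top at 82 mm; about 160 g. Origin: centre of its underside, z up its axis.
- post4: Loose reddish-brown busbar post insulator standing on the bench (may be absent): round base 46 mm diameter up to 42 mm, then a neck of 30 mm diameter to the top at 82 mm; about 160 g. Origin: centre of its underside, z up its axis.
- post5: Loose reddish-brown busbar post insulator standing on the bench (may be absent): round base 46 mm diameter up to 42 mm, then a neck of 30 mm diameter to the top at 82 mm; about 160 g. Origin: centre of its underside, z up its axis.
- post6: Loose reddish-brown busbar post insulator standing on the bench (may be absent): round base 46 mm diameter up to 42 mm, then a neck of 30 mm diameter to the top at 82 mm; about 160 g. Origin: centre of its underside, z up its axis.
- gland1: Loose brass cable gland, standing in the pan at the start, near its lever (-x) end: hexagon 38 mm across flats and 24 mm high at the foot, round barrel of 32 mm diameter above it, 62 mm tall in all; about 110 g. Origin: centre of the hexagon's end face, z along the barrel.
- gland2: Loose brass cable gland standing on the bench among the insulators (may be absent): hexagon 38 mm across flats and 24 mm high at the foot, round barrel of 32 mm diameter above it, 62 mm tall in all; about 110 g. Origin: centre of the hexagon's end face, z along the barrel.
- gland3: Loose brass cable gland standing on the bench among the insulators (may be absent): hexagon 38 mm across flats and 24 mm high at the foot, round barrel of 32 mm diameter above it, 62 mm tall in all; about 110 g. Origin: centre of the hexagon's end face, z along the barrel.
- screwdriver: Bystander: loose screwdriver 200 mm long lying on the bench; origin under its middle.
- tape: Bystander: loose roll of black tape, 100 mm diameter, 22 mm high, lying flat; origin under its centre.
- nut_carton: Bystander: loose open cardboard box of nuts, 120 x 100 x 70 mm; origin under its centre.
- crimper: Bystander: loose crimping pliers with red handles, about 190 mm long, lying flat; origin under its middle.
Not all that is in view belongs to the job. Leave any blue or green look-alike of the post1 alone.

How it is judged (in metres and radians):
On the way, in this order (a step that is already met when the one before it is completed fails the run):
1. every gland from the bench lies let go in the level pan with the first (value of joint pan below 0.15 rad and x of gland2 in the frame of stand between -0.08 and 0.08 m and y of gland2 in the frame of stand between -0.06 and 0.08 m and z of each of gland2, gland3 in the frame of stand above 0.095 m and linear speed of each of gland2, gland3 below 0.05 m/s and contact force between the fingers and gland2 below 0.5 N and x of gland3 in the frame of stand between -0.08 and 0.08 m and y of gland3 in the frame of stand between -0.06 and 0.08 m and contact force between the fingers and gland3 below 0.5 N), for 0.2 s.
2. the pan has been tipped right over, past 1.7 rad (value of joint pan above 1.7 rad), for 0.2 s.
3. the pan is back level (under 0.12 rad) and every gland lies in the crate's bin (value of joint pan below 0.12 rad and x of gland1 in the frame of crate between -0.102 and 0.102 m and y of gland1 in the frame of crate between -0.014 and 0.15 m and z of each of gland1, gland2, gland3 in the frame of crate below 0.075 m and linear speed of each of gland1, gland2, gland3 below 0.05 m/s and x of gland2 in the frame of crate between -0.102 and 0.102 m and y of gland2 in the frame of crate between -0.014 and 0.15 m and x of gland3 in the frame of crate between -0.102 and 0.102 m and y of gland3 in the frame of crate between -0.014 and 0.15 m), for 0.2 s.
At the end, for the whole second after the job is handed in: Every insulator present stands in a cell of the crate, its foot on the raised cell floor (within 6 mm), upright within 0.12 rad and at rest; every gland present lies in the crate's bin, at rest; the pan is back within 0.12 rad of level (all of step 3 and x of post1 in the frame of crate between -0.098 and 0.098 m and y of post1 in the frame of crate between -0.148 and -0.016 m and z of post1 in the frame of crate between 0.018 and 0.03 m and angle between each of post1, post2, post3, post4, post5, post6's own z axis and vertical below 0.12 rad and linear speed of each of post1, post2, post3, post4, post5, post6 below 0.03 m/s and x of post2 in the frame of crate between -0.098 and 0.098 m and y of post2 in the frame of crate between -0.148 and -0.016 m and z of post2 in the frame of crate between 0.018 and 0.03 m and x of post3 in the frame of crate between -0.098 and 0.098 m and y of post3 in the frame of crate between -0.148 and -0.016 m and z of post3 in the frame of crate between 0.018 and 0.03 m and x of post4 in the frame of crate between -0.098 and 0.098 m and y of post4 in the frame of crate between -0.148 and -0.016 m and z of post4 in the frame of crate between 0.018 and 0.03 m and x of post5 in the frame of crate between -0.098 and 0.098 m and y of post5 in the frame of crate between -0.148 and -0.016 m and z of post5 in the frame of crate between 0.018 and 0.03 m and x of post6 in the frame of crate between -0.098 and 0.098 m and y of post6 in the frame of crate between -0.148 and -0.016 m and z of post6 in the frame of crate between 0.018 and 0.03 m); the robot touches nothing.
It fails at once if a bystander is moved more than 30 mm (distance of any of screwdriver, tape, nut_carton, crimper from where it was at the start of the episode above 0.03 m).
Of post1, post2, post3, post4, post5, post6 only 4 to 6 are there at a start; the rules pass over those that are not, and their reading is None.
Of gland2, gland3 only 1 to 2 are there at a start; the rules pass over those that are not, and their reading is None.
At some moment in a run one of post1, post2, post3, post4, post5, post6 may be knocked a few centimetres aside while the robot is not near it.
It also fails if it takes over 210 s, if anything falls off the work surface, if the arm or the gripper's body presses on something with over 40 N, if the wrist force passes 120 N, or if a joint passes its speed limit or range.

## Working session

There is one attempt and no reset: what is moved stays moved. The work goes in short steps, each a Python script; the robot and the scene stay as the last script left them, time stands still between calls to the robot, and variables do not carry over. Pictures are saved under pics/ and viewed, at most 14 in all, crops included, and the job is handed in when it is done.

```bash
mkdir -p pics; ls
python3 - <<'E'
from rig import bot
import cv2,numpy as np
for n in("scene","top"):
    c=bot.read_camera(n); cv2.imwrite(f"pics/{n}0.png",c["image"]); np.savez(f"{n}0.npz",**c)
    print(n,c["fovy"],c["cx"],c["cy"],c["eye"],c["attitude"])
print(bot.read_state())
E
```

```text
pics
scene 55.71129299713869 251.50484772491137 191.9976937656506 [1079.84678342  247.85418335 1037.10974507] [-0.16415668  0.54535507  0.78325824 -0.24929293]
top 48.14830925115435 256.09686175455073 188.69951472409508 [ 249.23257874   -8.13763337 1226.57198775] [-0.08265946  0.72280728 -0.68143042  0.07981001]
{'clock': 0.1, 'joint_positions': array([-1.35262964e+00,  3.00413745e-01,  1.52153891e+00,  3.78342963e-06,
        1.32073164e+00, -6.66063400e-02]), 'qvel': array([-0.00070206, -0.00105845, -0.00094577, -0.00117315, -0.00042525,
       -0.0004142 ]), 'effort': array([ 1.88762227e-03, -5.44376814e+01, -3.62370443e+01, -2.50528166e-05,
        3.05484027e-03,  1.31702734e-05]), 'ee_pos': array([ 154.46714406, -527.65080113,  249.77061233]), 'tool_rot': array([-5.44394116e-04,  9.89880074e-01,  1.41905395e-01, -3.94955380e-05]), 'ft_force': array([-0.08186914, -0.27105932, -0.24715845]), 'moment': array([-0.00277367, -0.01554005, -0.03788259]), 'grip_force': 0.0, 'grip_width': 85.50809614712482}
```

View pics/scene0.png

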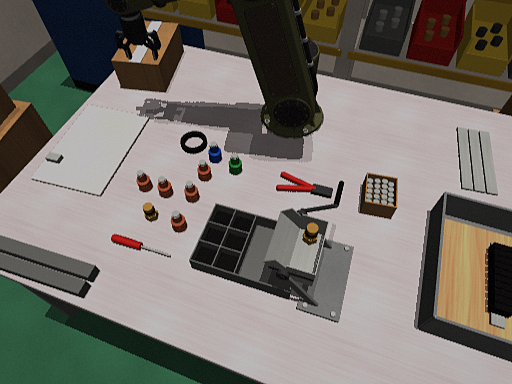

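View pics/top0.png

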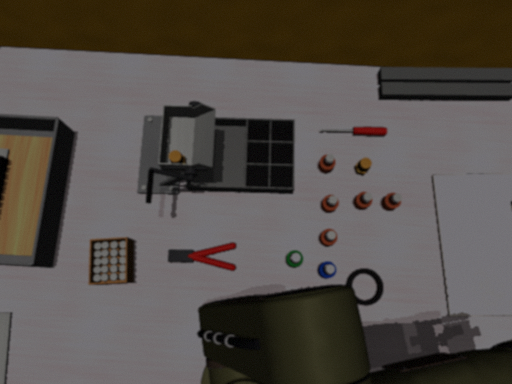

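Five red insulators, one bench gland (top px 364,165), one gland in the pan, plus blue and green decoys. Crate is at top px 218–294,119–190; the lever's grip is on the robot's side, at about (150,185).

```bash
cat > h.py <<'E'
from rig import bot
import cv2,numpy as np
from scipy.spatial.transform import Rotation as R
def rot(q): return R.from_quat([q[1],q[2],q[3],q[0]]).as_matrix()
def cloud(c,st=None):
    """HxWx3 world points; st = state read just before for wrist"""
    f=c["image"].shape[0]/2/np.tan(np.radians(c["fovy"])/2); d=c["depth"].astype(float)
    v,u=np.mgrid[:d.shape[0],:d.shape[1]]
    P=np.stack([(u-c["cx"])/f*d,(v-c["cy"])/f*d,d],-1)
    if "mount" in c:
        M=np.array(c["mount"]); P=P@M[:3,:3].T+M[:3,3]; W=P@rot(st["tool_rot"]).T+st["ee_pos"]
    else: W=P@rot(c["attitude"]).T+np.array(c["eye"])
    W[d<=0]=np.nan; return W
def cam(n):
    st=bot.read_state(); c=bot.read_camera(n); return c["image"],cloud(c,st)
def blobs(img,W,zlo=15,zhi=110,amin=15):
    """coloured blobs above bench"""
    h=cv2.cvtColor(img,cv2.COLOR_BGR2HSV); H,S,V=[h[...,i].astype(int) for i in range(3)]
    z=W[...,2]; out=[]
    for name,m in dict(post=((H<11)|(H>174)),gland=((H>=12)&(H<26)),green=(H>45)&(H<85),blue=(H>105)&(H<130)).items():
        m=m&(S>110)&(V>40)&(z>zlo)&(z<zhi)
        n,l,s,cc=cv2.connectedComponentsWithStats(m.astype(np.uint8))
        for i in range(1,n):
            if s[i,4]>=amin:
                p=W[l==i]; out.append((name,s[i,4],cc[i].round(),p.mean(0).round(),np.nanmin(p,0).round(),np.nanmax(p,0).round()))
    return out
def down(yaw):
    """tool down, closing line (tool y) at angle yaw from world y"""
    q=(R.from_euler('z',yaw)*R.from_quat([1,0,0,0])).as_quat(); return [q[3],q[0],q[1],q[2]]
E
python3 - <<'E'
from h import *
for n in("top","scene"):
    c=dict(np.load(n+"0.npz")); W=cloud(c); img=c["image"]
    print(n)
    for b in blobs(img,W): print(*b)
    z=W[...,2]
    if n=="top":
        print("bench z",np.nanmedian(z[290:310,450:490]), np.nanmedian(z[90:110,200:300]))
        m=(z>52)&(z<68); m[:110]=0;m[200:]=0;m[:,:212]=0;m[:,300:]=0
        p=W[m][:,:2].astype(np.float32); print("crate",len(p),cv2.minAreaRect(p))
        for lo,hi in((155,190),(195,240)):
            m=(z>lo)&(z<hi);m[:90]=0;m[220:]=0;m[:,:130]=0;m[:,300:]=0
            p=W[m][:,:2].astype(np.float32); print(lo,len(p),cv2.minAreaRect(p),W[m].min(0),W[m].max(0))
        m=(z>6)&(z<18);m[:110]=0;m[200:]=0;m[:,:130]=0;m[:,162:]=0
        p=W[m][:,:2].astype(np.float32); print("base",len(p),cv2.minAreaRect(p))
E
```

```text
top
post 246 [370. 130.] [ 729. -321.   24.] [ 717. -370.   15.] [ 742. -273.   32.]
post 106 [326. 164.] [ 609. -190.   45.] [ 595. -214.   25.] [ 635. -173.   82.]
post 109 [361. 201.] [ 508. -293.   44.] [ 492. -319.   17.] [ 535. -277.   78.]
post 111 [390. 202.] [ 511. -372.   46.] [ 494. -399.   28.] [ 536. -358.   74.]
post 112 [328. 205.] [ 492. -199.   44.] [ 477. -225.   22.] [ 519. -184.   77.]
post 115 [326. 239.] [ 397. -197.   43.] [ 381. -223.   18.] [ 424. -181.   75.]
post 503 [213. 256.] [333. 114.  20.] [300.  53.  15.] [372. 186.  29.]
gland 2234 [ 22. 191.] [488. 679.  17.] [307. 620.  15.] [651. 774.  28.]
gland 102 [365. 163.] [ 614. -297.   61.] [ 600. -312.   20.] [ 630. -280.   70.]
gland 28 [360. 171.] [ 601. -294.   24.] [ 596. -307.   15.] [ 610. -283.   31.]
gland 262 [110. 261.] [300. 380.  67.] [240. 330.  16.] [364. 439.  76.]
green 83 [292. 260.] [ 333. -105.   44.] [ 317. -129.   24.] [358. -90.  55.]
blue 114 [325. 270.] [ 311. -194.   44.] [ 293. -222.   23.] [ 334. -180.   59.]
bench z 14.328334299277003 0.7367729844738733
crate 887 ((629.1358642
[... 1940 characters left out ...]
. -550.  110.]
gland 466 [379. 199.] [330. 392.  51.] [238. 334.  16.] [369. 446.  75.]
gland 77 [147. 207.] [ 620. -295.   61.] [ 604. -314.   46.] [ 633. -280.   68.]
gland 42 [151. 215.] [ 626. -289.   23.] [ 603. -313.   16.] [ 638. -278.   30.]
gland 1747 [451. 273.] [489. 637.  18.] [307. 607.  15.] [635. 676.  23.]
gland 1828 [480. 280.] [483. 716.  18.] [307. 681.  15.] [635. 777.  62.]
gland 57 [507. 241.] [331. 790.  23.] [307. 761.  15.] [375. 803.  63.]
gland 46 [506. 326.] [601. 784.  17.] [575. 780.  15.] [631. 790.  22.]
green 56 [235. 164.] [ 350. -104.   44.] [ 326. -130.   30.] [362. -86.  52.]
blue 114 [215. 153.] [ 326. -192.   43.] [ 294. -218.   15.] [ 339. -177.   79.]
```

Run:
```python
from h import *
print(bot.tip_reach)
bot.move_to([480,-240,420],down(0))
i,W=cam("wrist"); cv2.imwrite("pics/wa.png",i); np.savez("wa.npz",i=i,W=W)
for b in blobs(i,W,amin=60): print(*b)
try: bot.move_to([540,90,430],down(0))
except bot.MotionError as e: print(e); bot.move_to([500,90,400],down(0))
i,W=cam("wrist"); cv2.imwrite("pics/wb.png",i); np.savez("wb.npz",i=i,W=W)
for b in blobs(i,W,zhi=250,amin=60): print(*b)
i,W=cam("top"); np.savez("tb.npz",i=i,W=W)
for b in blobs(i,W): print(*b) if b[0]!="x" and b[3][0]<700 else 0
a=cv2.imread("pics/wa.png"); b=cv2.imread("pics/wb.png"); v=cv2.resize(np.hstack([a,b]),(800,300)); cv2.imwrite("pics/wab.png",v)
```

```text
19.0
post 455 [226.  41.] [ 615. -194.   44.] [ 596. -215.   26.] [ 640. -170.   79.]
post 351 [348. 112.] [ 519. -370.   44.] [ 494. -398.   20.] [ 538. -355.   69.]
post 369 [296. 113.] [ 518. -294.   44.] [ 493. -319.   27.] [ 537. -274.   69.]
post 335 [235. 121.] [ 506. -204.   45.] [ 479. -225.   36.] [ 522. -181.   70.]
post 263 [235. 183.] [ 411. -202.   45.] [ 385. -222.   29.] [ 427. -179.   63.]
post 1306 [ 53. 220.] [336. 114.  19.] [300.  52.  15.] [376. 188.  22.]
gland 505 [301.  39.] [ 616. -296.   61.] [ 600. -317.   24.] [ 635. -279.   65.]
gland 67 [292.  52.] [ 604. -288.   24.] [ 596. -308.   17.] [ 618. -276.   27.]
green 219 [179. 219.] [ 349. -110.   45.] [ 321. -128.   40.] [361. -86.  78.]
blue 499 [235. 233.] [ 326. -200.   46.] [ 297. -220.   15.] [ 338. -176.   80.]
post 79 [508.   7.] [ 726. -271.   20.] [ 719. -278.   15.] [ 735. -268.   26.]
post 409 [445.  84.] [ 619. -183.   46.] [ 597. -209.   29.] [ 640. -169.   79.]
post 763 [497. 153.] [ 517. -283.   44.] [ 492. -307.   15.] [ 537. -273.   77.]
post 595 [439. 160.] [ 505. -192.   47.] [ 478. -222
[... 735 characters left out ...]
61. 201.] [ 507. -292.   44.] [ 491. -320.   16.] [ 535. -277.   79.]
post 120 [390. 202.] [ 510. -372.   45.] [ 494. -398.   26.] [ 537. -358.   73.]
post 115 [328. 205.] [ 491. -199.   43.] [ 478. -224.   16.] [ 517. -184.   75.]
post 122 [326. 238.] [ 397. -196.   44.] [ 381. -223.   18.] [ 424. -181.   81.]
gland 2252 [ 22. 191.] [487. 679.  17.] [307. 620.  15.] [651. 769.  32.]
gland 137 [363. 165.] [ 612. -296.   52.] [ 597. -312.   15.] [ 630. -281.   68.]
gland 278 [110. 261.] [301. 382.  66.] [240. 330.  15.] [364. 439.  75.]
green 84 [292. 260.] [ 333. -105.   45.] [ 317. -129.   26.] [358. -90.  52.]
blue 115 [325. 270.] [ 311. -194.   44.] [ 293. -222.   21.] [ 334. -180.   64.]
```

View pics/wab.png

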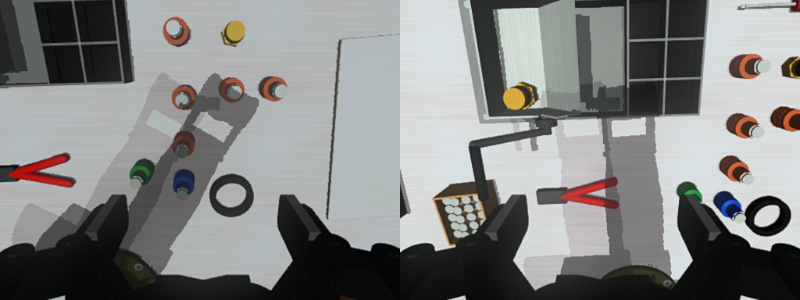

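```bash
cat >> h.py <<'E'
def tops(W,guess,zlo,zhi,r=32):
    """centre of the flat top near guess (median height band), by min enclosing extents"""
    p=W[(W[...,2]>zlo)&(W[...,2]<zhi)&(np.hypot(W[...,0]-guess[0],W[...,1]-guess[1])<r)]
    if len(p)<8: return None
    return np.r_[(np.percentile(p[:,:2],2,0)+np.percentile(p[:,:2],98,0))/2,np.median(p[:,2]),len(p)].round(1)
E
python3 - <<'E'
from h import *
A=np.load("wa.npz")["W"];B=np.load("wb.npz")["W"];T=np.load("tb.npz")["W"]
for g in[(617,-193),(516,-296),(516,-376),(501,-202),(405,-201)]:
    print(g,tops(A,g,78,87),tops(B,g,78,87),tops(T,g,78,87))
print("gl",tops(A,(617,-297),58,68),tops(T,(617,-297),58,68),"gl1",tops(B,(570,225),163,172),tops(T,(570,225),163,172))
for n,W in(("A",A),("B",B),("T",T)):
    z=W[...,2];x=W[...,0];y=W[...,1]
    m=(z>57)&(z<63)&(x>515)&(x<750)&(y>-130)&(y<115)
    p=W[m][:,:2].astype(np.float32); print(n,"crate",len(p),cv2.minAreaRect(p))
    # walls: fit x of the near long wall, y of the -y wall
    for lab,mm in(("near",m&(x<540)),("far",m&(x>715)),("front",m&(y<p[:,1].min()+14))):
        q=W[mm][:,:2]
        if len(q)>20:
            k=0 if lab!="front" else 1
            c=np.polyfit(q[:,1-k],q[:,k],1); print(" ",lab,len(q),c, q.min(0),q.max(0))
    m=(z>212)&(z<232)&(x>400)&(x<560)&(y>150)&(y<330); q=W[m]
    if len(q)>10: print(n,"bar",len(q),q.min(0),q.max(0),cv2.minAreaRect(q[:,:2].astype(np.float32)))
    m=(z>7)&(z<17)&(x>480)&(x<760)&(y>250)&(y<450); q=W[m]
    if len(q)>10: print(n,"base",len(q),np.percentile(q,[1,99],0),cv2.minAreaRect(q[:,:2].astype(np.float32)))
E
```

```text
(617, -193) [ 618.3 -192.    82.5  289. ] [ 619.  -190.1   82.5  276. ] [ 617.5 -194.6   83.1   55. ]
(516, -296) [ 514.8 -296.7   82.5  234. ] None [ 514.1 -298.9   83.6   60. ]
(516, -376) [ 516.8 -377.1   82.6  245. ] None [ 516.7 -379.2   83.1   61. ]
(501, -202) [ 500.9 -203.    82.3  225. ] [ 500.5 -202.2   82.4  221. ] [ 500.9 -206.    82.7   57. ]
(405, -201) [ 404.3 -200.    82.4  195. ] [ 404.5 -198.7   82.5  186. ] [ 401.5 -203.6   82.9   59. ]
gl [ 616.1 -296.7   62.6  500. ] [ 616.4 -300.5   63.1  104. ] gl1 [568.  230.9 167.3 712. ] None
A crate 2173 ((594.93212890625, 9.932731628417969), (138.91116333007812, 212.30926513671875), 1.6934610605239868)
  near 518 [-3.28188198e-02  5.28805132e+02] [523.60338434 -97.69316609] [538.83619662 114.10564448]
  front 431 [ 1.72323252e-02 -1.03608125e+02] [529.07128458 -97.81213487] [663.61067313 -84.39379232]
B crate 2542 ((625.0885620117188, 8.776382446289062), (203.8087921142578, 211.4610137939453), 0.2656071186065674)
  near 480 [-3.36723124e-02  5.28869436e+02] [522.79302889 -97.135629  ] [539.70864691 114.04217728]
  far 118 
[... 690 characters left out ...]
6576538)
  near 70 [-3.58145702e-02  5.27902543e+02] [ 525.20922329 -101.06391852] [539.34122703  33.20998615]
  far 73 [-1.23343732e-02  7.30275761e+02] [717.38948642 -93.39896262] [736.00903654  25.83463353]
  front 92 [ 2.65946533e-02 -1.12109158e+02] [ 528.07542312 -101.06391852] [736.00903654 -89.58180839]
T bar 232 [435.62756046 237.15445555 213.40075606] [523.8954642  265.38454913 231.11071164] ((479.72698974609375, 252.86264038085938), (27.53675651550293, 88.74028778076172), 86.8338851928711)
T base 1211 [[505.81597559 287.82667638   7.32803114]
 [739.89559101 354.67063437  16.6137746 ]] ((618.9065551757812, 357.6181640625), (267.488525390625, 130.71902465820312), 10.374659538269043)
```

Run:
```python
from h import *
B=np.load("wb.npz")["W"];T=np.load("tb.npz")["W"]
for n,W in(("B",B),("T",T)):
    x,y,z=W[...,0],W[...,1],W[...,2]
    m=(z>212)&(z<232)&(x>430)&(x<530)&(y>220)&(y<290)
    for a in range(435,525,10):
        q=W[m&(x>=a)&(x<a+10)]
        if len(q): t=q[q[:,2]>q[:,2].max()-3]; print(n,a,len(q),q[:,1].min().round(1),q[:,1].max().round(1),"top",t[:,1].mean().round(1),q[:,2].max().round(1))
    # lip edge and back wall top
    for lab,mm in(("back",(z>175)&(z<184)&(y>220)),("lip",(z>160)&(z<170)&(y<140)&(y>100))):
        q=W[mm&(x>545)&(x<715)]
        if len(q)>20: print(n,lab,len(q),np.polyfit(q[:,0]-626,q[:,1],1),q.min(0),q.max(0))
```

```text
B 435 95 253.8 266.7 top 260.3 229.5
B 445 114 253.6 266.8 top 260.9 229.8
B 455 120 254.2 268.0 top 260.6 229.3
B 465 122 254.5 267.8 top 261.1 229.2
B 475 130 254.8 267.8 top 261.3 229.2
B 485 126 254.9 269.1 top 261.4 229.1
B 495 132 255.1 269.0 top 261.6 229.1
B 505 156 243.3 268.8 top 262.0 228.7
B 515 263 242.7 268.3 top 262.5 228.6
B back 865 [9.40000570e-02 2.57179317e+02] [545.57563445 221.11417825 175.02268149] [700.21612656 263.12419037 182.75548497]
B lip 1030 [2.64938464e-02 1.28912000e+02] [548.852132   122.74646016 160.01226078] [703.59225991 139.38201324 169.53295784]
T 435 24 250.6 262.8 top 256.5 231.1
T 445 23 251.5 263.9 top 257.2 229.5
T 455 26 250.9 262.9 top 257.3 229.8
T 465 25 251.2 264.5 top 257.3 229.3
T 475 23 252.3 264.7 top 256.4 230.3
T 485 23 251.8 263.1 top 257.1 230.9
T 495 25 252.3 265.4 top 260.1 231.0
T 505 31 237.2 263.4 top 259.9 230.1
T 515 32 239.9 264.6 top 258.3 229.8
T back 28 [-1.49026818e-01  2.41818041e+02] [545.15956368 220.91261916 175.02397122] [705.02157266 255.94155803 182.98271577]
```

```bash
cat >> h.py <<'E'
def stand(x,y,z=0,o=(628,179.),a=0.028): return [o[0]+x*np.cos(a)-y*np.sin(a),o[1]+x*np.sin(a)+y*np.cos(a),z]
def crate(x,y,z=0,o=(627.,55.),a=0.03): return stand(x,y,z,o,a)
def yawq(p,yaw):
    best=None
    for y in(yaw,yaw+np.pi,yaw-np.pi):
        j=bot.ik(p,down(y))
        if j is not None and (best is None or abs(j[5])<abs(best[0])): best=(j[5],y)
    return down(best[1])
def pick(x,y,z,yaw,op=52,up=200,force=40):
    q=yawq([x,y,up],yaw); bot.move_gripper(op); bot.move_to([x,y,up],q)
    hit=bot.servo_line([x,y,z],until_force=12); bot.move_gripper(0,force)
    w=bot.read_state()["grip_width"]; bot.servo_line([x,y,up],speed=250); print("pick hit",hit,"w",round(w,1),"w up",round(bot.read_state()["grip_width"],1)); return w
def place(x,y,z,yaw,up,op=48):
    q=yawq([x,y,up],yaw); bot.move_to([x,y,up],q); bot.servo_line([x,y,z+12])
    hit=bot.servo_line([x,y,z-4],speed=30,until_force=5); print("place hit",hit,bot.read_state()["ee_pos"].round(1))
    bot.move_gripper(op); bot.dwell(.1); bot.servo_line([x,y,up],speed=250)
E
python3 - <<'E'
from h import *
h=np.pi/2
pick(616.3,-297.5,48,h,up=280)
p=stand(25,38); place(p[0],p[1],153,h+.028,280)
i,W=cam("top"); c=cv2.resize(i[90:290,130:430],None,fx=2.6,fy=2.6); cv2.imwrite("pics/t1.png",c)
g=[616,-196]
for g in[(617,-193),(516,-296),(516,-376),(501,-202),(405,-201)]: print(tops(W,g,78,87,45))
print(bot.read_state()["clock"],tops(W,p,160,172))
E
```

```text
pick hit False w 31.2 w up 30.7
place hit True [652.1 217.7 153.3]
[ 618.3 -195.4   82.9   56. ]
[ 514.7 -298.9   82.8   62. ]
[ 516.6 -379.2   83.6   58. ]
[ 500.9 -205.8   82.7   58. ]
[ 402.6 -202.7   83.2   60. ]
12.9667 None
```

View pics/t1.png

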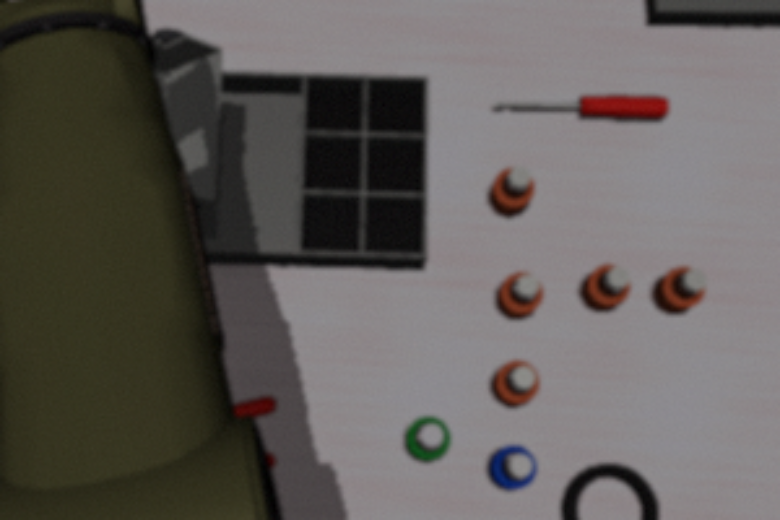

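```bash
cat >> h.py <<'E'
def bar(q,dz=0):
    p=stand(-148,110*np.sin(.873-q)); p[2]=150+110*np.cos(.873-q)+dz; return p
def swing(qs,tq,speed=120):
    for q in qs:
        bot.servo_line(bar(q),speed=speed); 
    s=bot.read_state(); print("q",qs[-1],"F",s["ft_force"].round(1),"w",round(s["grip_width"],1),round(s["clock"],1))
E
python3 - <<'E'
from h import *
p=bar(0,90); bot.move_gripper(40); bot.move_to([520,170,420],down(0.028))
i,W=cam("wrist"); cv2.imwrite("pics/w2.png",i)
x,y,z=W[...,0],W[...,1],W[...,2]
m=(z>218)&(z<234)&(x>445)&(x<505)&(y>220)&(y<290); q=W[m]; print("bar y",q[:,1].min(),q[:,1].max(),"zmax",q[:,2].max(),"want",bar(0))
print("glands",tops(W,stand(25,38),163,173),tops(W,(568,231),163,173))
E
```

```text
bar y 253.81686838500485 268.65710412369737 zmax 230.06918444010816 want [np.float64(477.6982398607061), np.float64(259.1120996616461), np.float64(220.67837283662288)]
glands [651.7 218.3 167.5 833. ] [567.6 231.7 167.5 801. ]
```

View pics/w2.png

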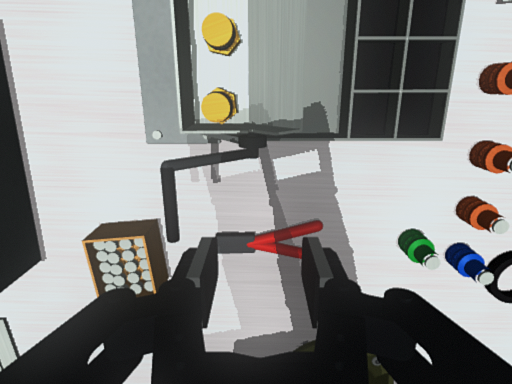

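Both glands stand in the level pan (px 217,38 and 220,105); the bar is at 168,205. Tipping now.

```bash
sed -i 's/o=(628,179.)/o=(628,180.5)/' h.py
python3 - <<'E'
from h import *
bot.move_to(bar(0,80),down(0.028)); print(bot.servo_line(bar(0),until_force=15)); bot.move_gripper(0,40)
s=bot.read_state();print(s["grip_width"],s["ft_force"].round(1))
swing(np.arange(.1,.91,.1),0); swing(np.arange(1.0,1.41,.1),0);swing(np.arange(1.5,1.91,.1),0)
bot.dwell(.6)
i,W=cam("scene"); cv2.imwrite("pics/s3.png",cv2.resize(i[150:350,150:400],None,fx=3,fy=3))
E
```

```text
False
12.544755381876287 [-0.   4.9  4.1]
q 0.9 F [-1.5 -0.9 11.4] w 12.4 18.6
q 1.4000000000000004 F [ 5.9 -3.   3. ] w 12.5 19.9
q 1.9000000000000004 F [10.9  1.8 -4.2] w 12.3 21.1
```

View pics/s3.png

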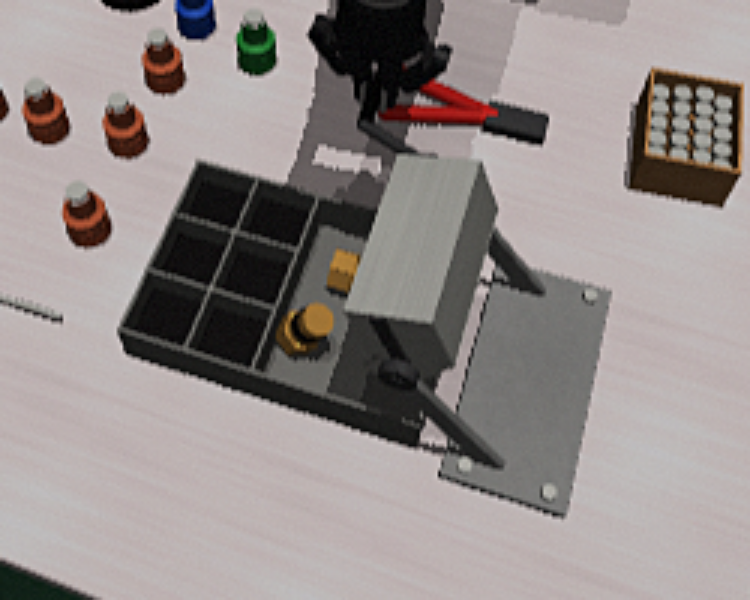

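Both glands lie in the bin (px 343,270 and 310,328). Swinging back, then posts.

```bash
cat >> h.py <<'E'
def posts(W):
    x,y,z=W[...,0],W[...,1],W[...,2]
    m=((z>78)&(z<87)&(x>300)&(x<720)&(y<-125)&(y>-480)).astype(np.uint8)
    n,l,s,c=cv2.connectedComponentsWithStats(m); out=[]
    for i in range(1,n):
        if s[i,4]<60: continue
        p=W[l==i]; t=tops(W,p.mean(0),78,87)
        if np.hypot(t[0]-315,t[1]+200)>35 and np.hypot(t[0]-343,t[1]+108)>30: out.append(t)
    return out
def look():
    bot.move_to([480,-240,420],down(0)); return cam("wrist")
E
python3 - <<'E'
from h import *
swing(np.arange(1.8,.9,-.1),0); swing(np.r_[np.arange(.9,.05,-.1),0,-.01],0)
bot.move_gripper(40); bot.servo_line(bar(0,100),speed=200)
i,W=cam("wrist");x,y,z=W[...,0],W[...,1],W[...,2]
m=(z>218)&(z<234)&(x>445)&(x<505)&(y>220)&(y<290); q=W[m]; print("bar y",q[:,1].min(),q[:,1].max(),q[:,2].max())
i,W=look(); P=posts(W); print(P)
P.sort(key=lambda t:-t[1]-.0*t[0]); t=min(P,key=lambda t:np.hypot(t[0]-618,t[1]+192)); print(t)
pick(t[0],t[1],66,0.03,op=52,up=240)
p=crate(68,-48); place(p[0],p[1],91,0.03,240)
i,W=cam("wrist"); cv2.imwrite("pics/w4.png",i); np.savez("w4.npz",i=i,W=W)
print(tops(W,p,100,112),p,bot.read_state()["clock"])
x,y,z=W[...,0],W[...,1],W[...,2]
m=(z>56)&(z<63.5)&(x>515)&(x<740)&(y>-110)&(y<100); q=W[m][:,:2].astype(np.float32); print(len(q),cv2.minAreaRect(q))
E
```

```text
q 0.9999999999999993 F [ 1.4  0.8 11.5] w 12.9 24.0
q -0.01 F [ 4.9 -1.5  8. ] w 12.6 26.8
bar y 254.53570709313362 269.6555419035162 230.21699094987736
[array([ 618.4, -192. ,   82.5,  286. ]), array([ 516.9, -376.6,   82.4,  242. ]), array([ 514.7, -296.7,   82.6,  230. ]), array([ 500.7, -202.9,   82.5,  214. ]), array([ 403.9, -200.2,   82.3,  197. ])]
[ 618.4 -192.    82.5  286. ]
pick hit False w 28.8 w up 29.0
place hit True [696.4   9.1  90.5]
[697.7   9.6 106.4 671. ] [np.float64(696.4091863046509), np.float64(9.061292393818306), 0] 37.0333
5528 ((629.326171875, 2.4064559936523438), (209.23431396484375, 193.7578582763672), 1.5159804821014404)
```

View pics/w4.png

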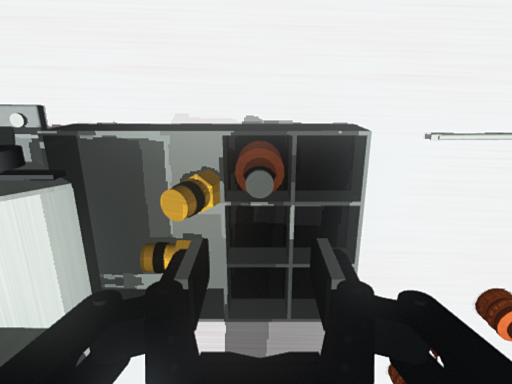

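Post 1 stands in its cell (px 260,165), glands in the bin. Doing the other four.

```bash
sed -i 's/o=(627.,55.)/o=(628.,57.)/' h.py
python3 - <<'E'
from h import *
for cell in[(0,-48),(-68,-48),(68,-116),(0,-116)]:
    i,W=look(); P=posts(W)
    t=max(P,key=lambda t:t[1]) if cell!=(0,-116) else P[0]; print(len(P),t)
    w=pick(t[0],t[1],66,0.03,op=52,up=240)
    if not 26<w<33: print("bad grip"); break
    p=crate(*cell); place(p[0],p[1],91,0.03,240)
    i,W=cam("wrist"); print(tops(W,p,100,112),bot.read_state()["clock"])
i,W=look(); print(posts(W)); cv2.imwrite("pics/w5.png",i)
bot.move_to([480,-60,430],down(0)); i,W=cam("wrist"); cv2.imwrite("pics/w6.png",i)
bot.move_joints([-1.353,.3,1.521,0,1.321,-.067])
i,W=cam("top"); cv2.imwrite("pics/t6.png",cv2.resize(i[90:290,130:430],None,fx=2.6,fy=2.6))
for c in[(68,-48),(0,-48),(-68,-48),(68,-116),(0,-116)]: print(crate(*c),tops(W,crate(*c),98,114))
print(bot.read_state()["clock"])
E
```

```text
4 [ 404.1 -200.2   82.4  194. ]
pick hit False w 29.4 w up 29.0
place hit True [629.6   9.   90.4]
[629.7   9.5 106.5 654. ] 45.9167
3 [ 500.6 -202.9   82.3  218. ]
pick hit False w 29.1 w up 28.7
place hit True [561.7   7.   90.4]
[561.9   7.5 106.4 664. ] 54.3417
2 [ 514.8 -296.6   82.4  232. ]
pick hit False w 29.3 w up 29.1
place hit True [699.5 -57.1  90.2]
[699.5 -56.6 106.4 669. ] 62.9917
1 [ 517.1 -377.3   82.5  243. ]
pick hit False w 29.0 w up 29.2
place hit True [631.6 -59.2  90.3]
[632.  -58.7 106.4 670. ] 71.95
[]
[np.float64(697.4091863046509), np.float64(11.061292393818306), 0] [693.7   5.6 105.4  60. ]
[np.float64(629.4397840097198), np.float64(9.021598380048601), 0] [627.5   5.8 105.9  61. ]
[np.float64(561.4703817147887), np.float64(6.981904366278897), 0] [560.2   3.4 106.3  62. ]
[np.float64(699.4488803184206), np.float64(-56.90810990111285), 0] [696.7 -60.1 106.1  64. ]
[np.float64(631.4794780234895), np.float64(-58.947803914882556), 0] [629.3 -62.6 106.3  65. ]
76.1333
```

View pics/t6.png

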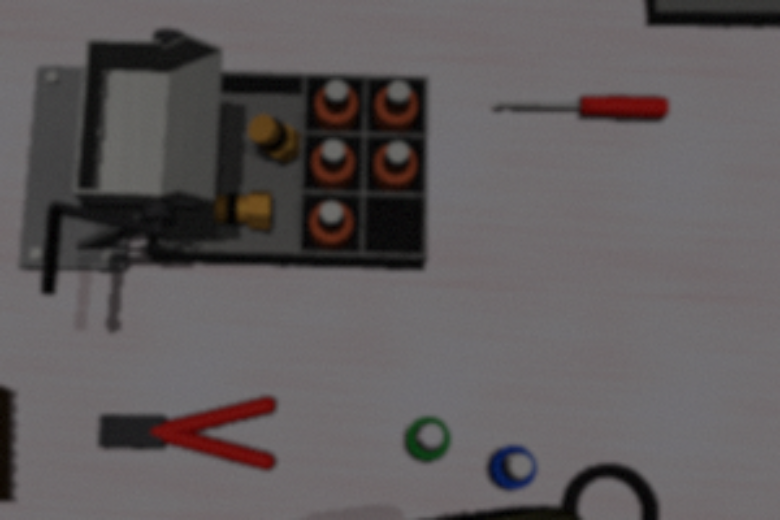

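View pics/w6.png

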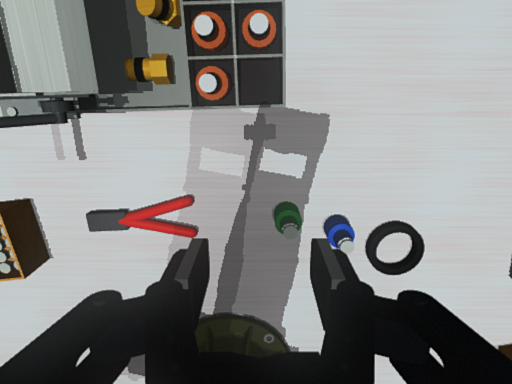

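All five insulators stand in cells (crop px 335,103; 397,103; 333,162; 397,162; 331,222). Both glands are in the bin (272,137 and 245,210), the pan is level and empty, and the bystanders are unmoved.

```bash
python3 -c "
from rig import bot
print(bot.finish_job())"
```

```text
the job is handed in; nothing more can be done
None
```

The job is handed in, with no verdict returned: my last pictures show both glands in the crate's bin, the pan back level, all five insulators upright in cells, and the bystanders where they were.

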